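Release the incubator rack at the yellow-shuttered station

ROBOT

A 6-joint arm with a two-finger parallel gripper is mounted at the origin on the work surface. World frame = base frame: x ahead of the robot, y to its left, z up, the work surface at z = 0. Lengths are in m, angles in rad, forces in N, time in s.
With the tool pointing down it reaches from about 0.25 to 0.725 m from the base axis. Payload 4 kg.
Tool frame: the origin (TCP) lies between the finger pads; the fingertips stand 8 mm ahead of it and the grasp point (between the pads) lies 11 mm behind it (bot.tip_reach is the distance from the TCP to the fingertips, in m); z points along the fingers, y is the line along which they close (so a half turn about z gives the same grasp; the last joint's range is limited). The gripper opens to 85 mm and grips with 20 to 120 N. Pads are 22 mm wide; open, the fingers measure 114 mm over their backs; the gripper's body (76 mm by 85 mm) begins 54 mm behind the grasp point. The pads swing forward as they close: fully open they stand 13 mm farther back than shut.
Start: joints at [1.21, 0.241, 0.005, 1.335, 0, 1.571], TCP at [0.177, 0.468, 0.239] pointing down, gripper open.
Joint ranges: [-2.72, 2.72], [-1.05, 1.87], [-1.09, 1.28], [-1.99, 2.15], [-1.42, 1.44], [-3.14, 3.14]. Speed limits (rad/s): [2.79, 2.79, 3.14, 3.14, 3.14, 3.14].

INTERFACE

Orientations are given as a unit quaternion [x, y, z, w].
In Python, from workcell import bot gives the robot as it stands.
- The arm moves only by the tool move_arm, never from a script. Its argument "deltas" is a list of rows, each a list of 7 numbers: the opening, from 0 (shut) to 1 (fully open), then the shift along the tool's x, y, z in mm, then the turn, a rotation vector about the tool's x, y, z in degrees. In form: [[gripper, tx, ty, tz, ax, ay, az], ...]. A call has 1 to 10 rows; each row shifts and turns the commanded pose from where the row before left it, along the tool's axes as they then stand; what a row does not reach is not made up. A row lasts 1/12 s, in which the tool goes at most 41.7 mm and 7.16 degrees, less where a joint would pass 70% of its speed; a pose out of reach is approached as far as the arm can. A call is refused whole if a number of a shift passes 41.7 or a number of a turn 7.16, either way. A call with a gripper value outside its range is refused whole. The fingers move at their own pace and stop on an object; the grip force is fixed at half the most. Time passes only in rows, so rows that do not move let the fingers close. It gives the time, the measured TCP pose, the force, the opening and the grip force at its end, in the units of the state.
- bot.get_obs(): the state, without advancing time (a new reading comes with each control period).
- bot.camera(name): name is "scene" or "side" or "wrist"; returns the picture (384x512x3 uint8, blue, green, red); there is no depth.
- bot.calibration(name): a dict with "K" (3x3 intrinsics, pixels), "dist_coeffs" ([k1, k2, p1, p2, k3] as OpenCV has them; the pictures are not rectified), "position" and "orientation" of the camera in the world. Camera axes: x right, y down, z forward; pixel columns grow to the right and rows downward; lengths in m; the calibration is good to about 2 mm. A picture is of the moment at which its call begins: read the wrist's pose just before it. calibration takes no time and is no camera call; for the wrist camera it gives the pose at the moment of the call.
- bot.job_done(): hands the job in; it is judged then, once.
Trained networks look in the newest picture that a camera, given by its name, has taken for a name from the list of things; names that differ only in an ending like _2 or _b are one class to them, and where a whole thing is asked for, a point or a joint stands for the part that bears it (a point fixed in the world has none). Each returns a list of dicts, best first, with "conf" (0 to 1); they miss things now and then, are a little off and sometimes report something else, mostly with a low value. They report only what shows in the picture. A call takes as long as a camera call. They do not tell look-alikes from the thing itself.
- bot.outline_of(query, camera): "pixels" (384x512 bool, what is visible of it) and "rect" ([left, top, width, height] in pixels, round what is visible of it).
The state is a dict: "clock": time; "joint_pos": joint angles; "joint_vel": joint speeds; "tau": joint torques, N m; "eef_pos": TCP position; "tool_rot": TCP orientation; "ft_force": force on the tool from outside, world axes, zero at the start; "ft_torque": the same for the moment, N m; "grip_width": finger opening in m; "grasp_force": force on a finger pad.
Only numpy, scipy, OpenCV 4.12 (cv2) and the standard library are available. Lean on these libraries where they do the work, as an engineer would, in place of code of your own. Each camera call takes 0.05 s, during which the arm holds its last target. There are 200 camera calls.

TASK

Two rack-release stations of the bottle incubator stand on the bench. On the one with the yellow safety shutter, slide the shutter fully aside, then press the green button it uncovered all the way down, where it stays. Leave the shutter open, and leave the station with the blue shutter as it is.

Things in the scene. Friction and masses are not known exactly. Their poses are not given: they have to be found in the camera images.
- yellow_station: White fixed box, 110 (its x) x 200 (its y) x 50 mm high, black top, yaw within 20 degrees; origin at the centre of its underside, z up. Two guide rails along its y, 75 mm apart inside, tops 70 mm up; the yellow shutter slides between them. Other things, all fixed: bottle rack 120 mm tall at x 0.85 m; scanner 170 mm tall at the right (y below -0.4 m); low cap tray at the left (y above 0.45 m).
- yellow_shutter (a joint): Yellow plate 72 x 64 mm (x, y), top 66 mm above the station's origin, with a tab on its centre: 36 mm in x, 14 mm thick in y, top 96 mm up. Tab centre at station x = 0, y = -45 mm + joint value. Value in m along station +y: 0 = shut over the button, 0.075 = fully open at the end stop. Starts at 0 to 0.01. About 1.5 N of friction; stays where left.
- yellow_button (a joint): Round green button of the yellow station, 36 mm across, at station x = 0, y = -45 mm, under the shut shutter; clear of it once the shutter is past 0.05. Top 60 mm up when out. Value in m straight down: 0 = out, 0.008 = fully down (top 52 mm up). About 3 N of friction, no spring: stays down.
- blue_shutter (a joint): Shutter of the other station, which is the same but blue, about 0.28 m or more to the side of the yellow one (either side of the robot's centre line, by chance). Same joint values; starts shut at 0 and is to stay shut.
Not all that is in view belongs to the job. What is shaped like the yellow_station but red is not meant. Leave any orange look-alike of the part that bears blue_shutter alone.

How it is judged:
By the outcome, as a careful person would: the job done as asked, in the order asked, and still so for the second after the job is handed in, with the robot touching nothing.
It also fails if it takes over 38 s, if anything falls off the work surface, if the arm or the gripper's body presses on something with over 40 N, if the wrist force passes 120 N, or if a joint passes its speed limit or range.

## Working session

There is one attempt and no reset: what is moved stays moved. The work goes in short steps, Python scripts to look and compute and a tool call to move; the robot and the scene stay as the last step left them, time stands still between calls to the robot, and variables do not carry over. Pictures are saved under pics/ and viewed, at most 10 in all, crops included, and the job is handed in when it is done.

Besides the shell and the picture viewer there is one more tool, called after "Emit:" in YAML: its name, and indented under it one key for each argument. move_arm: Moves the arm, as the interface text tells. Its arguments: {"type":"object","properties":{"deltas":{"type":"array","items":{"type":"array","items":{"type":"number"}}}},"required":["deltas"]}

```bash
mkdir -p pics; python3 - <<'E'
from workcell import bot
import cv2,numpy as np
ims=[bot.camera(n) for n in("scene","side")]
cv2.imwrite("pics/a.png",cv2.resize(np.vstack(ims),None,fx=.78,fy=.78))
for n in("scene","side"):
    c=bot.calibration(n);print(n,c)
    for q in("yellow_station","yellow_shutter","blue_shutter"):
        for d in bot.outline_of(q,n):
            print(n,q,round(d["conf"],2),d["rect"])
o=bot.get_obs();print(o["clock"],o["eef_pos"],o["tool_rot"])
E
```

```text
scene {'K': array([[438.27671892,   0.        , 251.53223783],
       [  0.        , 438.27671892, 185.19182196],
       [  0.        ,   0.        ,   1.        ]]), 'dist_coeffs': array([-0.11296223,  0.        ,  0.        ,  0.        ,  0.        ]), 'position': array([1.06325177, 0.07469003, 0.84697044]), 'orientation': array([ 0.60096739,  0.72415672, -0.26300708, -0.21274988])}
scene yellow_station 0.96 [274.0, 142.4, 92.8, 70.1]
scene yellow_station 0.55 [285.0, 215.6, 106.7, 85.4]
scene yellow_shutter 0.66 [296.8, 148.3, 24.9, 24.5]
scene yellow_shutter 0.64 [304.3, 224.6, 34.9, 32.5]
scene blue_shutter 0.92 [168.9, 189.1, 34.9, 22.0]
scene blue_shutter 0.66 [161.5, 111.7, 30.4, 24.8]
side {'K': array([[390.48368207,   0.        , 253.4674953 ],
       [  0.        , 390.48368207, 190.17779181],
       [  0.        ,   0.        ,   1.        ]]), 'dist_coeffs': array([-0.02903774,  0.        ,  0.        ,  0.        ,  0.        ]), 'position': array([0.3674819 , 0.69461823, 0.5376603 ]), 'orientation': array([-0.03721397,  0.87207807, -0.48753733,  0.02005743])}
side yellow_station 0.71 [253.1, 209.7, 77.4, 101.8]
side yellow_station 0.6 [119.6, 222.7, 101.0, 101.0]
side yellow_shutter 0.93 [281.7, 212.4, 32.1, 27.4]
side blue_shutter 0.95 [216.2, 153.3, 30.6, 16.6]
side blue_shutter 0.94 [304.3, 138.6, 26.2, 21.9]
0.4 [0.17645768 0.46772652 0.23917358] [ 1.79385381e-01  9.83778868e-01 -1.50829877e-04 -3.09405260e-05]
```

View pics/a.png

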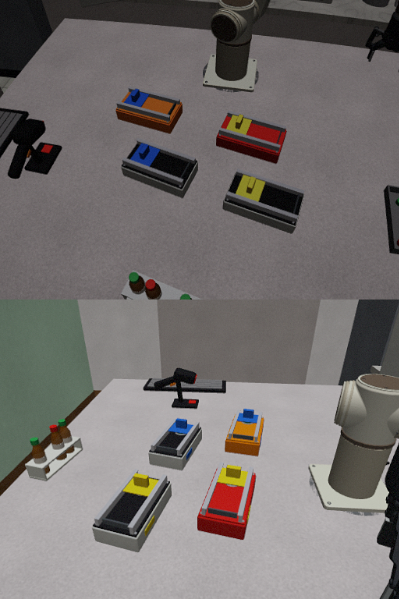

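The target is the white station with the yellow shutter, at (262,205) in the upper (scene) view and (135,508) in the lower (side) view; the red one is a decoy. I'll fit its pose to both views.

```bash
cat > fit.py <<'E'
from workcell import bot
import cv2,numpy as np
from scipy.optimize import minimize
from scipy.spatial.transform import Rotation as R
def box(x0,x1,y0,y1,z0,z1): return np.array([[x,y,z] for x in(x0,x1) for y in(y0,y1) for z in(z0,z1)],float)
def proj(P,c):
    Rc=R.from_quat(c["orientation"]).as_matrix().T
    return cv2.projectPoints(np.array(P),cv2.Rodrigues(Rc)[0],-Rc@c["position"],c["K"],c["dist_coeffs"])[0][:,0]
def W(P,p): return R.from_euler("z",p[2]).apply(P)+[p[0],p[1],0]
S=4
def draw(parts,p,c):
    m=np.zeros((384*S,512*S),np.uint8)
    for q in parts:
        h=cv2.convexHull(((proj(W(q,p),c)+.5)*S).astype(np.float32)).astype(np.int32)
        cv2.fillConvexPoly(m,h,1)
    return cv2.resize(m.astype(np.float32),(512,384),interpolation=cv2.INTER_AREA)
def station(p): return [box(-.055,.055,-.1,.1,0,.05)]
def shut(p): y=-.045+p[3]; return [box(-.036,.036,y-.032,y+.032,.063,.066),box(-.018,.018,y-.007,y+.007,.066,.096)]
def ymask(im,rect):
    h=cv2.cvtColor(im,cv2.COLOR_BGR2HSV)
    m=((h[...,0]>20)&(h[...,0]<36)&(h[...,1]>110)&(h[...,2]>50)).astype(np.uint8)
    k=np.zeros_like(m);l,t,w,hh=[int(v) for v in rect];k[t-5:t+hh+5,l-5:l+w+5]=1
    n,lab,st,_=cv2.connectedComponentsWithStats(m*k)
    return (lab==1+np.argmax(st[1:,4])).astype(np.float32)
E
python3 - <<'E'
from fit import *
data=[]
for n,ctr in(("scene",(338,258)),("side",(170,273))):
    im=bot.camera(n);c=bot.calibration(n)
    d=min(bot.outline_of("yellow_station",n),key=lambda d:np.hypot(d["rect"][0]+d["rect"][2]/2-ctr[0],d["rect"][1]+d["rect"][3]/2-ctr[1]))
    m=ymask(im,d["rect"]); print(n,d["rect"],m.sum(),d["pixels"].sum())
    data.append((n,im,c,d["pixels"].astype(np.float32),m))
def cost(p,full=False):
    r=[]
    for n,im,c,s,m in data:
        r+= [np.abs(draw(station(p)+[box(-.042,.042,-.1,.1,.05,.07)]+shut(p),p,c)-s).sum()/s.sum(), np.abs(draw(shut(p),p,c)-m).sum()/m.sum()]
    return r if full else sum(r)
best=None
# seed: shutter mask centroid ray at z=.066
c=data[0][2];v,u=[a.mean() for a in np.nonzero(data[0][3])]
k=cv2.undistortPoints(np.array([[[u,v]]]),c["K"],c["dist_coeffs"])[0,0]
r=R.from_quat(c["orientation"]).apply([*k,1]);P=c["position"]+r*(.04-c["position"][2])/r[2];print("seed",P)
for y in(-.3,-.1,.1,.3):
    x0=np.array([P[0],P[1],y,.005])
    o=minimize(cost,x0,method="Nelder-Mead",options=dict(initial_simplex=x0+np.vstack([np.zeros(4),np.diag([.02,.02,.15,.01])]),xatol=1e-4,fatol=1e-4,maxiter=400))
    print(o.x,o.fun,np.degrees(o.x[2]))
    if best is None or o.fun<best.fun:best=o
p=best.x;print(cost(p,True));np.save("p.npy",p)
out=[]
for n,im,c,s,m in data:
    for q in station(p)+shut(p)+[box(-.0375,.0375,-.1,.1,.07,.07)]:
        h=cv2.convexHull(proj(W(q,p),c).astype(np.float32)).astype(np.int32); cv2.polylines(im,[h],True,(255,0,255),1)
    u,v=proj(W(np.array([[0,0,.04]]),p),c)[0].astype(int);out.append(cv2.resize(im[v-65:v+65,u-65:u+65],None,fx=3,fy=3))
cv2.imwrite("pics/b.png",np.hstack(out))
E
```

```text
scene [287.5, 213.8, 102.4, 87.3] 808.0 5484
side [120.2, 220.9, 98.4, 102.6] 845.0 6483
seed [0.57043612 0.16187346 0.04      ]
[ 0.56234554  0.15678889 -0.19913432  0.00622129] 0.5432305335998535 -11.40955606972269
[ 0.5626892   0.15926811 -0.20323504  0.0034415 ] 0.53456711769104 -11.644510045869914
[ 0.56296164  0.1590017  -0.2067339   0.00350223] 0.5334640145301819 -11.84498004616062
[ 0.56252282  0.15990913 -0.19993252  0.00279575] 0.5326488614082336 -11.455289592967533
[np.float32(0.06028902), np.float32(0.18858293), np.float32(0.1282296), np.float32(0.15554734)]
```

View pics/b.png

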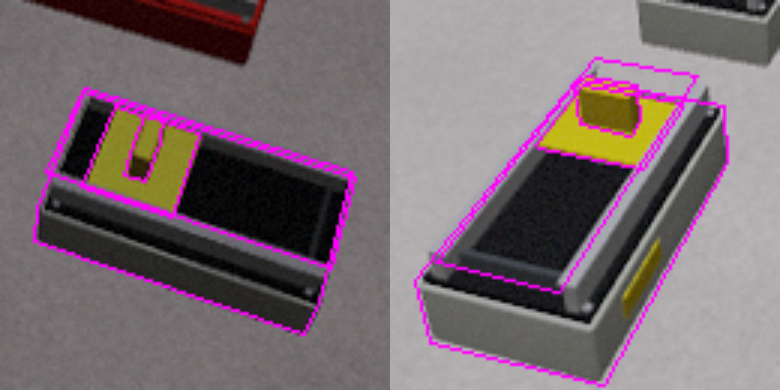

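The fit matches both views within a few mm: station at (0.5625, 0.160), yaw about −11.5°, shutter about 3 mm open. Next I turn the tool so its y lies along station +y, close the fingers and travel to station y ≈ −85 mm at the present height.

Emit:
move_arm:
  deltas:
    - [0,0,0,0,0,0,-4.6]
    - [0,0,0,0,0,0,-4.6]
    - [0,-27.5,-19.4,0,0,0,0]
    - [0,-27.5,-19.4,0,0,0,0]
    - [0,-27.5,-19.4,0,0,0,0]
    - [0,-27.5,-19.4,0,0,0,0]
    - [0,-27.5,-19.4,0,0,0,0]
    - [0,-27.5,-19.4,0,0,0,0]
    - [0,-27.5,-19.4,0,0,0,0]
    - [0,-27.5,-19.4,0,0,0,0]

```text
clock: 1.43
eef_pos: [0.3621, 0.2706, 0.2395]
tool_rot: [0.1, 0.995, 0.0, 0.0]
ft_force: [0.5, 0.5, -0.0]
grip_width: 0.0002
grasp_force: 0.0
```

Emit:
move_arm:
  deltas:
    - [0,-27.5,-19.4,0,0,0,0]
    - [0,-27.5,-19.4,0,0,0,0]
    - [0,-27.5,-19.4,0,0,0,0]
    - [0,-27.5,-19.4,0,0,0,0]
    - [0,-27.5,-19.4,0,0,0,0]
    - [0,-27.5,-19.4,0,0,0,0]
    - [0,-27.5,-19.4,0,0,0,0]
    - [0,0,0,0,0,0,0]
    - [0,0,0,0,0,0,0]

```text
clock: 2.18
eef_pos: [0.5237, 0.0992, 0.2388]
tool_rot: [0.102, 0.995, 0.0, -0.0]
ft_force: [-0.4, 0.4, -0.1]
grip_width: -0.0002
grasp_force: 0.0
```

```bash
cat > rel.py <<'E'
from fit import *
p=np.load("p.npy")
def rel():
    o=bot.get_obs();q=R.from_quat(o["tool_rot"]);T=R.from_euler("z",p[2])
    print("t",o["clock"],"TCP in station mm",np.round(1e3*T.inv().apply(o["eef_pos"]-[p[0],p[1],0]),1),"tool y,z in st",np.round((T.inv()*q).as_matrix()[:,1:].T,3).tolist(),"F st",np.round(T.inv().apply(o["ft_force"]),1),o["grip_width"])
E
python3 - <<'E'
from rel import *
rel()
im=bot.camera("wrist");c=bot.calibration("wrist")
raw=im.copy()
for q in station(p)+shut(p)+[box(-.0375,.0375,-.1,.1,.07,.07)]:
    h=cv2.convexHull(proj(W(q,p),c).astype(np.float32)).astype(np.int32); cv2.polylines(im,[h],True,(255,0,255),1)
cv2.imwrite("pics/c.png",im)
print(bot.tip_reach,c["position"])
E
```

```text
t 2.1833 TCP in station mm [-26.  -67.3 238.8] tool y,z in st [[0.004, 1.0, -0.0], [-0.001, -0.0, -1.0]] F st [-0.5  0.3 -0.1] -0.00017040300572364586
0.008 [0.45257147 0.11481396 0.37319326]
```

View pics/c.png

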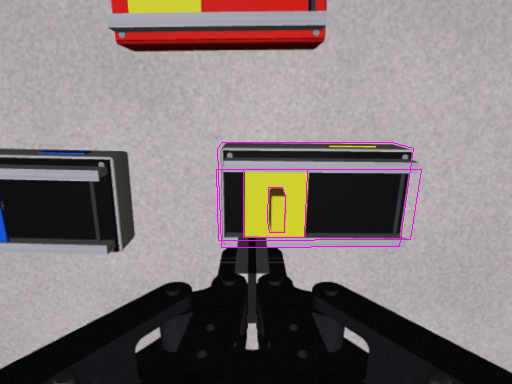

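The wrist view shows the plate at columns 245–307 and the tab near (278,213), which agrees with the model along station y. I go to station (0, −85) and lower to TCP z ≈ 84 mm.

Emit:
move_arm:
  deltas:
    - [0,-26,-18,0,0,0,0]
    - [0,0,0,0,0,0,0]
    - [0,0,0,30,0,0,0]
    - [0,0,0,30,0,0,0]
    - [0,0,0,30,0,0,0]
    - [0,0,0,30,0,0,0]
    - [0,0,0,20,0,0,0]
    - [0,0,0,15,0,0,0]
    - [0,0,0,0,0,0,0]
    - [0,0,0,0,0,0,0]

```text
clock: 3.07
eef_pos: [0.5435, 0.0788, 0.084]
tool_rot: [0.099, 0.995, -0.0, -0.001]
ft_force: [0.6, 0.3, 0.6]
grip_width: 0.0001
grasp_force: 0.0
```

```bash
python3 - <<'E'
from rel import *
rel()
out=[]
for n in("scene","side"):
    im=bot.camera(n);c=bot.calibration(n)
    u,v=proj(W(np.array([[0,-.05,.08]]),p),c)[0].astype(int);out.append(cv2.resize(im[v-65:v+65,u-65:u+65],None,fx=3,fy=3))
cv2.imwrite("pics/d.png",np.hstack(out))
E
```

```text
t 3.0667 TCP in station mm [ -2.5 -83.3  84. ] tool y,z in st [[-0.001, 1.0, -0.001], [-0.002, -0.001, -1.0]] F st [0.5 0.4 0.6] 0.0001015057664465903
```

View pics/d.png

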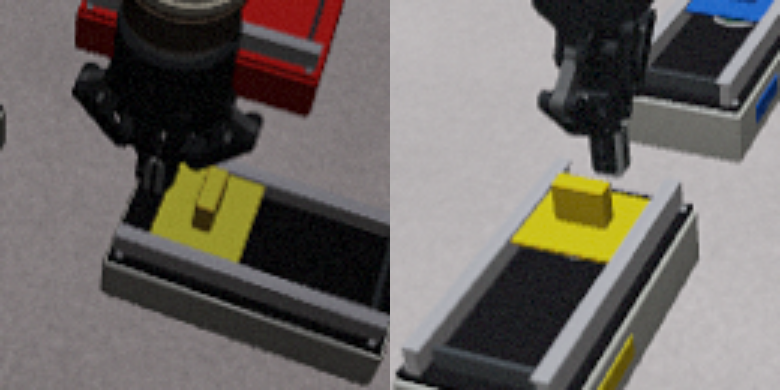

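The fingers stand behind the tab, between the rails. I push along +y.

Emit:
move_arm:
  deltas:
    - [0,-2,10,0,0,0,0]
    - [0,0,10,0,0,0,0]
    - [0,0,10,0,0,0,0]
    - [0,0,10,0,0,0,0]
    - [0,0,10,0,0,0,0]
    - [0,0,10,0,0,0,0]
    - [0,0,10,0,0,0,0]
    - [0,0,10,0,0,0,0]
    - [0,0,0,0,0,0,0]

```text
clock: 3.92
eef_pos: [0.5629, 0.1582, 0.0841]
tool_rot: [0.099, 0.995, 0.001, -0.0]
ft_force: [-0.2, 0.9, -0.5]
grip_width: -0.0003
grasp_force: 0.0
```

Emit:
move_arm:
  deltas:
    - [0,0,3,0,0,0,0]
    - [0,0,3,0,0,0,0]
    - [0,0,0,0,0,0,0]

```text
clock: 4.17
eef_pos: [0.5633, 0.1619, 0.0839]
tool_rot: [0.1, 0.995, 0.0, -0.001]
ft_force: [0.7, 0.3, 0.6]
grip_width: 0.0001
grasp_force: 0.0
```

```bash
python3 - <<'E'
from rel import *
rel()
out=[]
for n in("scene","side"):
    im=bot.camera(n);c=bot.calibration(n)
    u,v=proj(W(np.array([[0,0,.08]]),p),c)[0].astype(int);out.append(cv2.resize(im[v-65:v+65,u-65:u+65],None,fx=3,fy=3))
cv2.imwrite("pics/e.png",np.hstack(out))
E
```

```text
t 4.1667 TCP in station mm [ 0.4  2.2 83.9] tool y,z in st [[0.0, 1.0, -0.0], [-0.001, -0.0, -1.0]] F st [0.6 0.4 0.6] 7.371759972458279e-05
```

View pics/e.png

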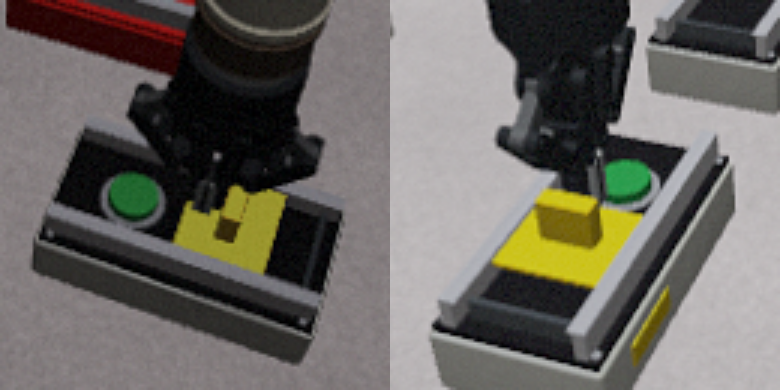

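The shutter has moved and the button is uncovered, but no end-stop force shows yet. I push on in small steps.

Emit:
move_arm:
  deltas:
    - [0,0,3,0,0,0,0]
    - [0,0,3,0,0,0,0]
    - [0,0,0,0,0,0,0]

```text
clock: 4.52
eef_pos: [0.565, 0.1677, 0.0842]
tool_rot: [0.1, 0.995, -0.0, -0.0]
ft_force: [0.1, -0.9, 0.2]
grip_width: -0.0002
grasp_force: 0.4
```

Emit:
move_arm:
  deltas:
    - [0,0,3,0,0,0,0]
    - [0,0,0,0,0,0,0]

```text
clock: 4.68
eef_pos: [0.5651, 0.1686, 0.0842]
tool_rot: [0.101, 0.995, -0.002, -0.0]
ft_force: [-1.8, -7.3, 1.8]
grip_width: -0.0002
grasp_force: 3.5
```

Emit:
move_arm:
  deltas:
    - [0,0,2,0,0,0,0]
    - [0,0,0,0,0,0,0]

```text
clock: 4.85
eef_pos: [0.5651, 0.1687, 0.0842]
tool_rot: [0.101, 0.995, -0.004, -0.001]
ft_force: [-2.3, -10.4, 3.6]
grip_width: -0.0001
grasp_force: 5.7
```

The tool stalls at 10 N: that is the end stop. I back off toward the button and check.

Emit:
move_arm:
  deltas:
    - [0,0,-10,0,0,0,0]
    - [0,0,-15,0,0,0,0]
    - [0,0,-15,0,0,0,0]
    - [0,0,-17,0,0,0,0]
    - [0,0,0,0,0,0,0]
    - [0,0,0,0,0,0,0]

```text
clock: 5.35
eef_pos: [0.5545, 0.1153, 0.0845]
tool_rot: [0.101, 0.995, 0.0, 0.0]
ft_force: [-0.2, 0.2, -0.4]
grip_width: 0.0002
grasp_force: 0.0
```

```bash
python3 - <<'E'
from rel import *
from scipy.optimize import minimize_scalar
rel()
out=[]
for n in("scene","side"):
    im=bot.camera(n);c=bot.calibration(n)
    u,v=proj(W(np.array([[0,.03,.07]]),p),c)[0]
    m=ymask(im,[u-25,v-20,50,40])
    f=lambda s:np.abs(draw(shut([*p[:3],s]),p,c)-m).sum()
    s=min(np.arange(.04,.1,.0005),key=f);print(n,"value",s,f(s)/m.sum())
    u,v=proj(W(np.array([[0,0,.08]]),p),c)[0].astype(int);out.append(cv2.resize(im[v-65:v+65,u-65:u+65],None,fx=3,fy=3))
cv2.imwrite("pics/f.png",np.hstack(out))
E
```

```text
t 5.35 TCP in station mm [  1.  -45.3  84.5] tool y,z in st [[0.002, 1.0, 0.001], [0.0, 0.001, -1.0]] F st [-0.2  0.2 -0.4] 0.00016890064514761774
scene value 0.07550000000000004 0.16673926
side value 0.07400000000000004 0.16496883
```

View pics/f.png

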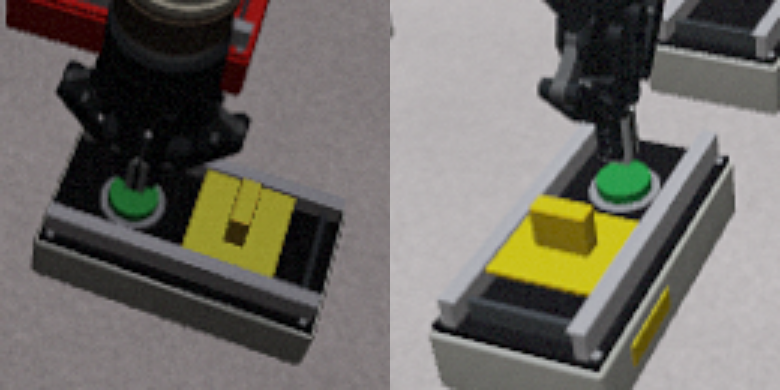

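The shutter is fully open (about 0.075 in both views) and the fingers are over the button. Now I press.

Emit:
move_arm:
  deltas:
    - [0,0,0,10,0,0,0]
    - [0,0,0,5,0,0,0]
    - [0,0,0,4,0,0,0]
    - [0,0,0,3,0,0,0]
    - [0,0,0,0,0,0,0]

```text
clock: 5.87
eef_pos: [0.5543, 0.1169, 0.0614]
tool_rot: [0.1, 0.995, -0.0, -0.001]
ft_force: [0.3, 0.1, 0.1]
grip_width: -0.0
grasp_force: 0.0
```

Emit:
move_arm:
  deltas:
    - [0,0,0,2,0,0,0]
    - [0,0,0,1,0,0,0]
    - [0,0,0,0,0,0,0]

```text
clock: 6.12
eef_pos: [0.5545, 0.1168, 0.0601]
tool_rot: [0.1, 0.995, 0.0, -0.0]
ft_force: [-3.2, 0.3, 5.5]
grip_width: 0.0001
grasp_force: 3.1
```

Emit:
move_arm:
  deltas:
    - [0,0,0,2,0,0,0]
    - [0,0,0,0,0,0,0]

```text
clock: 6.28
eef_pos: [0.5545, 0.1168, 0.06]
tool_rot: [0.1, 0.995, 0.0, 0.0]
ft_force: [-5.5, -1.1, 16.4]
grip_width: 0.0
grasp_force: 8.6
```

The tips sit at 52 mm with the force rising, so the button has bottomed. I lift off straight up and look.

Emit:
move_arm:
  deltas:
    - [0,0,0,1,0,0,0]
    - [0,0,0,0,0,0,0]
    - [0,0,0,-10,0,0,0]
    - [0,0,0,-20,0,0,0]
    - [0,0,0,-30,0,0,0]
    - [0,0,0,-30,0,0,0]
    - [0,0,0,-30,0,0,0]
    - [0,0,0,-30,0,0,0]
    - [0,0,0,0,0,0,0]
    - [0,0,0,0,0,0,0]

```text
clock: 7.12
eef_pos: [0.5561, 0.1168, 0.2085]
tool_rot: [0.1, 0.995, 0.001, 0.002]
ft_force: [0.0, -0.1, -0.8]
grip_width: 0.0001
grasp_force: 0.0
```

```bash
python3 - <<'E'
from rel import *
rel()
out=[]
for n in("scene","side"):
    im=bot.camera(n);c=bot.calibration(n)
    u,v=proj(W(np.array([[0,.03,.07]]),p),c)[0]
    m=ymask(im,[u-25,v-20,50,40])
    f=lambda s:np.abs(draw(shut([*p[:3],s]),p,c)-m).sum()
    s=min(np.arange(.04,.1,.0005),key=f);print(n,"value",s)
    u,v=proj(W(np.array([[0,0,.08]]),p),c)[0].astype(int);out.append(cv2.resize(im[v-65:v+65,u-65:u+65],None,fx=3,fy=3))
cv2.imwrite("pics/g.png",np.hstack(out))
E
```

```text
t 7.1167 TCP in station mm [  2.3 -43.5 208.5] tool y,z in st [[0.0, 1.0, 0.002], [0.005, 0.002, -1.0]] F st [ 0.  -0.1 -0.8] 8.087166375573075e-05
scene value 0.07550000000000004
side value 0.07400000000000004
```

View pics/g.png

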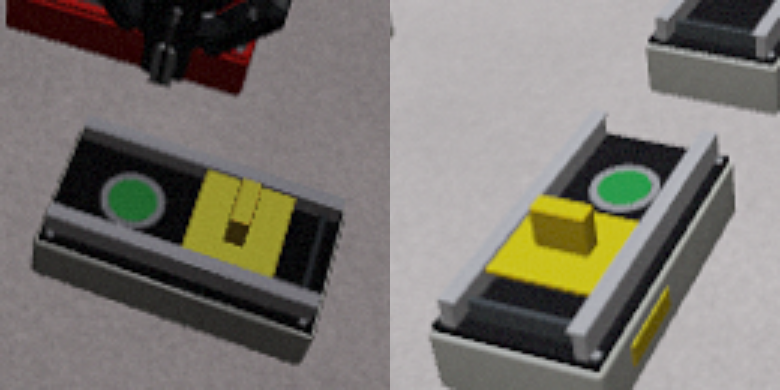

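The button at (132,200) in the left view and (625,188) in the right is flush with its ring, the shutter is still open, and the arm is clear.

```bash
python3 -c "
from workcell import bot
print(bot.job_done())"
```

```text
the job is handed in; nothing more can be done
None
```

The job is handed in: the yellow shutter is open to its end stop, the green button is pressed fully down, the blue station was not touched, and the arm ended clear of everything at about 7 s.

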